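Put the thrown cup away in the damp box and lower its lid

ROBOT

A 6-joint arm with a two-finger parallel gripper is mounted at the origin on a cart in front of the work surface, level with it; the furniture and walls round the work are solid. World frame = base frame: x ahead of the robot, y to its left, z up, the work surface at z = 0. Lengths are in mm, angles in rad, forces in N, time in s.
With the tool pointing down it reaches from about 400 to 925 mm from the base axis. Payload 12.5 kg.
Tool frame: the origin (TCP) lies at the very end of the fingers, on their centre line; the grasp point (between the pads) lies 19 mm behind it; z points along the fingers, y is the line along which they close (so a half turn about z gives the same grasp; the last joint's range is limited). The gripper opens to 95 mm and grips with 3 to 60 N. Pads are 20 mm wide; open, the fingers measure 119 mm over their backs; the gripper's body (75 mm by 180 mm) begins 59 mm behind the grasp point.
Start: joints at [1.132, 0.491, 1.559, -0, 1.092, -0.106], TCP at [204.165, 590.731, 214.661] pointing down, gripper open.
Joint ranges: [-3.1, 3.1], [-0.84, 2.19], [0.05, 2.79], [-1.13, 4.28], [0.06, 2.93], [-2.69, 2.69]. Speed limits (rad/s): [2.22, 2.22, 2.79, 3.14, 3.14, 3.14].

INTERFACE

Orientations are given as [roll, pitch, yaw] about the fixed x, y, z axes, in that order (R = Rz(yaw) Ry(pitch) Rx(roll)).
In Python, from cell import * gives the robot as it stands.
- The arm moves only by the tool jog_arm, never from a script. Its argument "targets" is a list of rows, each an object with "turn": the turn, a rotation vector about the world's x, y, z in degrees, a list of three; "slide": the shift along the world's x, y, z in mm, a list of three; "claw": the opening in per cent of the stroke, from 0 (shut) to 100 (fully open). In form: [{"turn": [wx, wy, wz], "slide": [x, y, z], "claw": claw}, ...]. A call has 1 to 5 rows; each row shifts and turns the commanded pose from where the row before left it; what a row does not reach is not made up. A row lasts 1/8 s, in which the tool goes at most 62.5 mm and 10.7 degrees, less where a joint would pass 70% of its speed; a pose out of reach is approached as far as the arm can. A call with a gripper value outside its range is refused whole. The fingers move at their own pace and stop on an object; the grip force is fixed at half the most. Time passes only in rows, so rows that do not move let the fingers close. It gives the time, the measured TCP pose, the force, the opening and the grip force at its end, in the units of the state.
- state(): the state, without advancing time (a new reading comes with each control period).
- read_camera(name): name is "side" or "top" or "wrist"; returns a dict with "frame" (480x640x3 uint8, blue, green, red), "mtx" (3x3 intrinsics, pixels), "R" (3x3) and "t" (3): a world point X has camera coordinates R X + t. Camera axes: x right, y down, z forward; pixel columns grow to the right and rows downward; lengths in mm; the calibration is good to about 2 mm. The wrist camera is an equidistant fisheye: a pixel r from the principal point sees the ray r / f radians off the axis. A picture is of the moment at which its call begins. There is no depth.
- job_done(): hands the job in; it is judged then, once.
Trained networks look in the newest picture that a camera, given by its name, has taken for a name from the list of things; names that differ only in an ending like _2 or _b are one class to them, and where a whole thing is asked for, a point or a joint stands for the part that bears it (a point fixed in the world has none). Each returns a list of dicts, best first, with "conf" (0 to 1); they miss things now and then, are a little off and sometimes report something else, mostly with a low value. They report only what shows in the picture. A call takes as long as a camera call. They do not tell look-alikes from the thing itself.
- look_for(query, camera): "xy" ([column, row] in pixels, amid what is visible of it).
The state is a dict: "t": time; "joints": joint angles; "qvel": joint speeds; "tau": joint torques, N m; "eef_pos": TCP position; "tcp_rot": TCP orientation; "ft_force": force on the tool from outside, world axes, zero at the start; "moment": the same for the moment, N m; "opening": opening from 0.0 (shut) to 1.0 (fully open); "grip_force": force on a finger pad.
Only numpy, scipy, OpenCV 4.12 (cv2) and the standard library are available. Lean on these libraries where they do the work, as an engineer would, in place of code of your own. Each camera call takes 0.05 s, during which the arm holds its last target. There are 200 camera calls.

TASK

Put the freshly thrown clay-brown cup away in the wooden damp box: set it down gently, standing upright on the white plaster slab inside. Then swing the box's lid, which lies folded open on its rest, up by its bar, over past vertical and let it down gently - it must not slam - until it is fully shut. Leave the blue cup and the glaze jar standing where they are.

Things in the scene. Friction and masses are not known exactly. Their poses are not given: they have to be found in the camera images.
- cup_centre (a point): The thrown cup: round, open-topped, clay-brown, 65 mm across at the rim, slightly narrower towards the foot, 62 mm high, light and loose, standing upright on the table. This point is on its axis, half-way up (31 mm above its foot); z is up along the axis.
- damp_box: Open-topped plywood damp box fixed to the table, 170 mm along its x, 160 along its y, rim 90 mm above the table, walls 9 mm; inside 152 x 142 mm, with a white plaster slab whose top is 16 mm above the table. Origin: centre of its underside; z up; may be turned a little. On its +y side two wooden legs with a rail (out to y = 215 mm, 80 mm high) carry the open lid.
- slab_centre (a point): The middle of the top of the plaster slab in the box, 16 mm above the table; axes as the box.
- lid (a joint): Lid angle about its hinge, rad: 0 = shut, flat on the rim; 1.57 = upright; 3.14 = folded open, flat on its rest on the box's +y side (so it starts). The hinge is lightly damped: let go, the lid falls to the nearer stop, too fast unless only about 10 mm is left at the bar. The lid is a plywood panel 170 x 160 x 10 mm with two battens, 300 g.
- lid_hinge (a point): Middle of the lid's hinge line, which runs along the box's x, 83 mm to the box's +y from its centre and 90 mm above the table. Axes as the box.
- lid_bar (a point): Middle of the lid's dark round wooden pull bar: 14 mm thick, 124 long (point x along it), parallel to the hinge line, 210 mm from it. Two thin steel arms 110 mm apart hold it 40 mm clear of the lid's free edge; it can turn between fingers that stay pointing down. In the box's frame: y -127, z 96 mm when shut; y 293, z 85 when open; between, an arc about the hinge, 300 high when upright.
- blue_cup_centre (a point): Bystander: blue slip cup, round, 52 mm across, 45 mm high, loose on the table. The point is on its axis, half-way up.
- jar_centre (a point): Bystander: off-white glaze jar with a white lid, round, 59 mm across, 82 mm high, loose on the table. The point is on its axis, half-way up.
There are look-alikes about, which are no part of the job. Leave any yellow look-alike of the part that bears cup_centre alone.

How it is judged:
By the outcome, as a careful person would: the job done as asked, in the order asked, and still so for the second after the job is handed in, with the robot touching nothing.
It also fails if it takes over 69 s, if anything falls off the work surface, if the arm or the gripper's body presses on something with over 40 N, if the wrist force passes 120 N, or if a joint passes its speed limit or range.

## Working session

There is one attempt and no reset: what is moved stays moved. The work goes in short steps, Python scripts to look and compute and a tool call to move; the robot and the scene stay as the last step left them, time stands still between calls to the robot, and variables do not carry over. Pictures are saved under pics/ and viewed, at most 10 in all, crops included, and the job is handed in when it is done.

Besides the shell and the picture viewer there is one more tool, called as name([rows], argument=value, ...), one row to a line, values as JSON. jog_arm: Moves the arm, as the interface text tells. Its arguments: {"type":"object","properties":{"targets":{"type":"array","items":{"type":"object","properties":{"turn":{"type":"array","items":{"type":"number"}},"slide":{"type":"array","items":{"type":"number"}},"claw":{"type":"number"}}}}},"required":["targets"]}

```bash
mkdir -p pics; cat > h.py <<'E'
from cell import *
import numpy as np, cv2
def ray(c,xy):
    K=c["mtx"];R=np.array(c["R"]);t=np.array(c["t"])
    d=np.linalg.inv(K)@np.array([xy[0],xy[1],1.0])
    return -R.T@t, R.T@d
def atz(c,xy,z):
    o,d=ray(c,xy); return o+d*(z-o[2])/d[2]
def proj(c,X):
    p=np.array(c["R"])@np.array(X,float)+np.array(c["t"]); q=np.array(c["mtx"])@p; return q[:2]/q[2]
E
python3 - <<'E'
from h import *
for n in ["top","side"]:
    c=read_camera(n); cv2.imwrite(f"pics/{n}0.png",c["frame"])
    o,_=ray(c,(320,240)); print(n,o.round())
    for q,z in [("cup_centre",31),("damp_box",45),("slab_centre",16),("lid_bar",85),("lid_hinge",90),("blue_cup_centre",22),("jar_centre",41)]:
        for r in look_for(q,n)[:4]: print(n,q,np.round(r["xy"]),round(r["conf"],2),atz(c,r["xy"],z).round())
print(state())
E
```

```text
top [ 366.    9. 1222.]
top cup_centre [218. 217.] 0.92 [531. 201.  31.]
top cup_centre [197. 265.] 0.73 [434. 240.  31.]
top cup_centre [239. 302.] 0.67 [360. 154.  31.]
top cup_centre [383. 206.] 0.38 [ 557. -138.   31.]
top damp_box [384. 203.] 0.56 [ 562. -138.   45.]
top damp_box [206. 164.] 0.33 [639. 224.  45.]
top slab_centre [384. 206.] 0.77 [ 560. -141.   16.]
top lid_bar [336. 202.] 0.68 [556. -39.  85.]
top lid_bar [388. 202.] 0.25 [ 556. -139.   85.]
top lid_hinge [389. 203.] 0.62 [ 555. -141.   90.]
top blue_cup_centre [207. 164.] 0.89 [643. 227.  22.]
top jar_centre [160. 225.] 0.74 [512. 315.  41.]
side [369. 738. 533.]
side cup_centre [285. 322.] 0.84 [530. 183.  31.]
side cup_centre [343. 348.] 0.74 [429. 225.  31.]
side cup_centre [399. 317.] 0.64 [348. 140.  31.]
side damp_box [308. 222.] 0.66 [ 554. -134.   45.]
side slab_centre [310. 221.] 0.74 [ 562. -189.   16.]
side lid_bar [296. 228.] 0.6 [558. -34.  85.]
side lid_hinge [312. 220.] 0.73 [531. -59.  90.]
side blue_cup_centre [214. 334.] 0.75 [639. 220.  22.]
side blue_cup_centre [343. 348.] 0.43 [431. 216.  22.]
side jar_centre [278. 378.] 0.72 [510. 308.  41.]
{'t': 0.8, 'joints': array([ 1.13241083e+00,  4.90890251e-01,  1.55891135e+00, -1.23685442e-05,
        1.09169885e+00, -1.05594414e-01]), 'qvel': array([-0.00022081, -0.0012124 ,  0.00275167,  0.00069318,  0.00158769,
        0.0015546 ]), 'tau': array([-2.09977959e-03, -6.12412548e+01, -2.58414853e+01,  6.91662356e-02,
        4.45666141e-02, -5.51041478e-05]), 'eef_pos': array([204.15942245, 590.72704939, 214.6630884 ]), 'tcp_rot': array([3.14150212e+00, 2.06331025e-05, 2.80880727e+00]), 'ft_force': array([-0.13434424, -0.42771086,  0.77619919]), 'moment': array([-0.00793152,  0.02113234, -0.00861865]), 'grip_force': 0.0, 'opening': 0.9998920590305121}
```

View pics/top0.png

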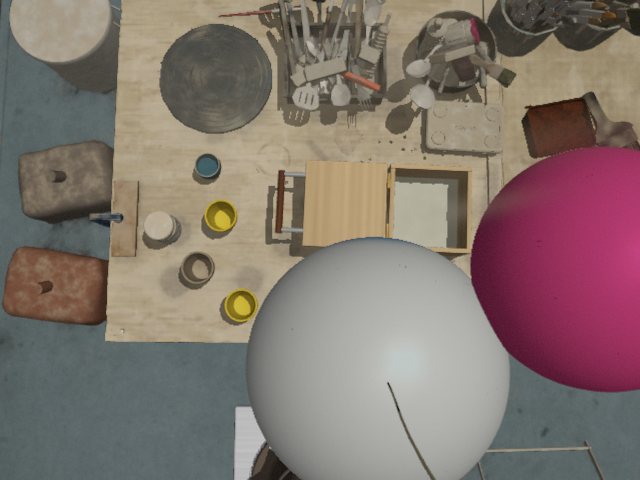

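View pics/side0.png

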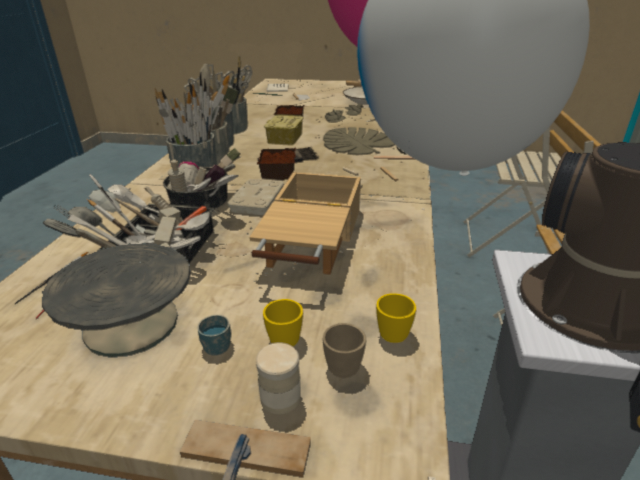

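The top view shows the brown cup at (197,267), yellow look-alikes at (221,216) and (240,305), the blue cup at (208,166), the jar at (161,228), the bar at (281,202) and the open box at about (430,208). Candidates for the cup are those three pixels. The description says clay-brown, so I choose (197,267), which is (343,348) in the side view. I'll check that in a crop.

```bash
python3 - <<'E'
from h import *
c=read_camera("top"); f=c["frame"]
cv2.imwrite("pics/crop.png",cv2.resize(f[145:325,165:485],None,fx=2.5,fy=2.5,interpolation=cv2.INTER_CUBIC))
print(proj(c,(432,235,62)),proj(c,(432,235,0)))
E
```

```text
[196.35757719 264.69828757] [202.13130251 266.44433788]
```

View pics/crop.png

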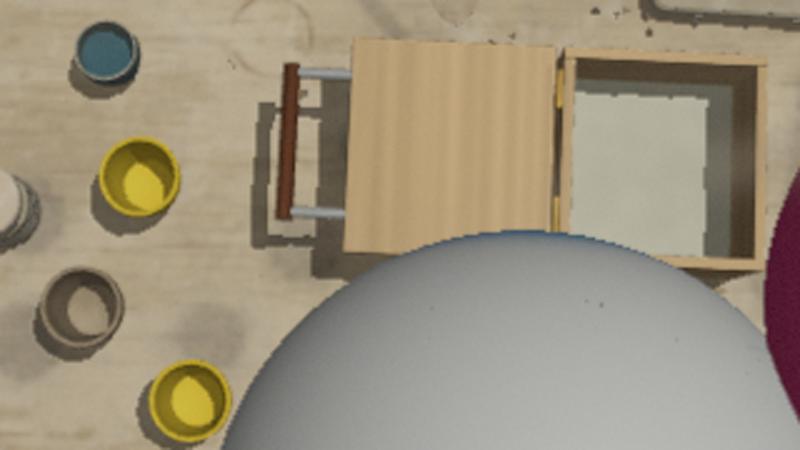

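The crop confirms the brown cup: its rim centre is at crop (82,306), with yellow cups on either side. The box rim corners are at crop (767,59) and (766,270), and the bar ends at (292,64) and (284,218).

```bash
python3 - <<'E'
from h import *
c=read_camera("top")
P=lambda u,v,z: atz(c,(165-.3+u/2.5,145-.3+v/2.5),z)
print("cup",P(82,306,62).round(1),"yel",P(140,177,62).round(),P(190,401,62).round(),"jar",P(2,205,82).round())
fr,nr,fl=P(767,59,90),P(766,270,90),P(563,48,90)
b1,b2=P(292,64,87),P(284,218,87)
print("corners",fr.round(),nr.round(),fl.round(),np.linalg.norm(fr-nr),"bar",b1.round(),b2.round(),(b1+b2)/2,np.linalg.norm(b1-b2))
d=b1-b2; print("yaw bar",np.degrees(np.arctan2(d[1],d[0])),"far edge yaw",np.degrees(np.arctan2(*(fr-nr)[[1,0]])))
e=fl-fr; print("side yaw",np.degrees(np.arctan2(-e[0],e[1])),np.linalg.norm(e))
lid=[P(354,38,95),P(344,251,95)]; d=lid[0]-lid[1]; print("lid yaw",np.degrees(np.arctan2(d[1],d[0])))
for yw in (-1,-2,-3,-4):
    a=np.radians(yw);X=np.array([np.cos(a),np.sin(a),0]);Y=np.array([-np.sin(a),np.cos(a),0])
    cs=[fr-85*X+80*Y, nr+85*X+80*Y, fl-85*X-80*Y,(b1+b2)/2-293*Y]
    print(yw,[np.round(q[:2],1).tolist() for q in cs])
print(state()["t"])
E
```

```text
cup [427.3 232.6  62. ] yel [530. 190.  62.] [354. 146.  62.] jar [504. 294.  82.]
corners [ 624. -303.   90.] [ 459. -299.   90.] [ 632. -143.   90.] 165.78863845005202 bar [617.  69.  87.] [496.  73.  87.] [556.54629719  71.1319756   87.        ] 121.8259098444336
yaw bar -2.0413518912433277 far edge yaw -1.5399903202269658
side yaw -2.6080737411348323 159.90460934544484
lid yaw -2.0356450444478034
-1 [[540.7, -221.7], [544.9, -220.3], [545.2, -222.0], [551.4, -221.8]]
-2 [[542.1, -220.3], [546.3, -221.8], [543.8, -220.5], [546.3, -221.7]]
-3 [[543.6, -218.9], [547.6, -223.3], [542.5, -218.9], [541.2, -221.5]]
-4 [[545.1, -217.5], [548.9, -224.9], [541.2, -217.3], [536.1, -221.2]]
0.9
```

```bash
python3 - <<'E'
from h import *
t=read_camera("top");s=read_camera("side")
o1,d1=ray(t,(378,368));o2,d2=ray(s,(472,55))
A=np.stack([d1,-d2],1);k=np.linalg.lstsq(A,o2-o1,rcond=None)[0]
print(o1+k[0]*d1,o2+k[1]*d2,t["mtx"][0,0],k[0],131*k[0]/t["mtx"][0,0])
for z in (0,90): print([atz(s,p,z).round() for p in ((343,370),(284,340),(396,338),(215,350))])
E
```

```text
[274.4398555  -83.37428571 403.2229911 ] [266.13693864 -82.46296283 404.05326218] 589.160717515936 802.2368829250612 178.3775267745009
[array([426., 241.,   0.]), array([531., 192.,   0.]), array([349., 157.,   0.]), array([636., 233.,   0.])]
[array([417., 325.,  90.]), array([504., 284.,  90.]), array([352., 255.,  90.]), array([591., 318.,  90.])]
```

jog_arm([
  {"turn": [0,0,9],"slide": [28,-45,0],"claw": 100},
  {"turn": [0,0,9],"slide": [28,-45,0],"claw": 100},
  {"turn": [0,0,9],"slide": [28,-45,0],"claw": 100},
  {"turn": [0,0,9],"slide": [28,-45,0],"claw": 100},
  {"turn": [0,0,0],"slide": [28,-45,0],"claw": 100},
])

```text
t: 1.62
eef_pos: [344.9, 364.3, 214.8]
tcp_rot: [3.141, 0.001, -2.844]
ft_force: [0.6, 0.2, 1.1]
opening: 1.002
grip_force: 0.0
```

jog_arm([
  {"turn": [0,0,0],"slide": [27,-44,0],"claw": 100},
  {"turn": [0,0,0],"slide": [27,-44,-20],"claw": 100},
  {"turn": [0,0,0],"slide": [28,-43,-40],"claw": 100},
  {"turn": [0,0,0],"slide": [0,0,-30],"claw": 100},
  {"turn": [0,0,0],"slide": [0,0,0],"claw": 100},
])

```text
t: 2.25
eef_pos: [424.5, 235.7, 125.0]
tcp_rot: [-3.141, -0.004, -2.847]
ft_force: [0.8, 0.1, 0.7]
opening: 1.002
grip_force: 0.0
```

```bash
python3 - <<'E'
from h import *
w=read_camera("wrist"); s=read_camera("side"); print(look_for("cup_centre","wrist")[:3]); print(state()["eef_pos"])
im=np.hstack([cv2.resize(w["frame"],(400,300)),cv2.resize(s["frame"],(400,300))]); cv2.imwrite("pics/w1.png",im)
E
```

```text
[{'xy': [241.4, 358.1], 'conf': 0.9}, {'xy': [319.1, 251.8], 'conf': 0.83}, {'xy': [26.1, 243.1], 'conf': 0.71}]
[425.37912028 237.05973579 127.34054553]
```

View pics/w1.png

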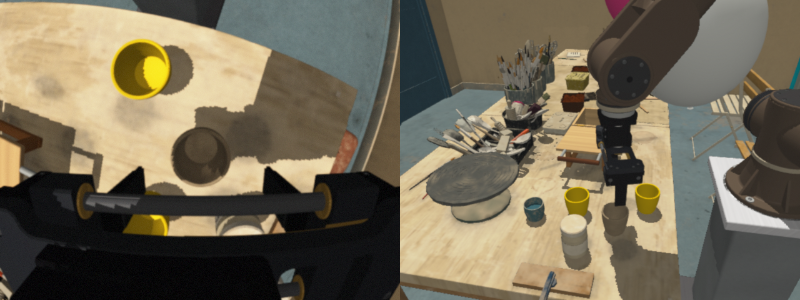

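The wrist view shows the brown cup centred between the fingers at about (319,252), and the side view shows the gripper right above it. I'll descend and grip.

jog_arm([
  {"turn": [0,0,0],"slide": [1,-3,-35],"claw": 100},
  {"turn": [0,0,0],"slide": [0,0,-35],"claw": 100},
  {"turn": [0,0,0],"slide": [0,0,-34],"claw": 100},
  {"turn": [0,0,0],"slide": [0,0,0],"claw": 60},
  {"turn": [0,0,0],"slide": [0,0,0],"claw": 40},
])

```text
t: 3.02
eef_pos: [426.7, 234.1, 23.8]
tcp_rot: [3.141, 0.002, -2.845]
ft_force: [0.3, 1.1, -0.3]
opening: 0.846
grip_force: 0.0
```

jog_arm([
  {"turn": [0,0,0],"slide": [0,0,0],"claw": 30},
  {"turn": [0,0,0],"slide": [0,0,0],"claw": 30},
  {"turn": [0,0,0],"slide": [0,0,0],"claw": 30},
])

```text
t: 3.4
eef_pos: [426.7, 233.5, 23.3]
tcp_rot: [3.141, 0.002, -2.846]
ft_force: [-0.5, -1.0, 9.1]
opening: 0.659
grip_force: 30.0
```

jog_arm([
  {"turn": [0,0,0],"slide": [0,0,20],"claw": 30},
  {"turn": [0,0,0],"slide": [0,0,35],"claw": 30},
  {"turn": [0,0,0],"slide": [0,0,45],"claw": 30},
  {"turn": [0,0,0],"slide": [15,-20,40],"claw": 30},
  {"turn": [0,0,-4],"slide": [25,-30,20],"claw": 30},
])

```text
t: 4.03
eef_pos: [466.4, 183.4, 184.8]
tcp_rot: [3.141, 0.003, -2.915]
ft_force: [1.2, -0.2, -2.2]
opening: 0.655
grip_force: 30.0
```

jog_arm([
  {"turn": [0,0,-5],"slide": [28,-36,0],"claw": 30},
  {"turn": [0,0,-5],"slide": [28,-40,0],"claw": 30},
  {"turn": [0,0,-5],"slide": [22,-45,0],"claw": 30},
  {"turn": [0,0,0],"slide": [0,-45,0],"claw": 30},
  {"turn": [0,0,0],"slide": [0,-45,0],"claw": 30},
])

```text
t: 4.65
eef_pos: [543.8, -29.1, 182.3]
tcp_rot: [3.141, -0.0, 3.105]
ft_force: [-0.1, -0.1, -1.3]
opening: 0.656
grip_force: 30.0
```

```bash
python3 - <<'E'
from h import *
s=state(); print(s["tau"].round(1),s["joints"].round(2),s["eef_pos"],s["tcp_rot"],s["ft_force"])
a=read_camera("side"); t=read_camera("top")
cv2.imwrite("pics/s2.png",np.hstack([cv2.resize(t["frame"],(400,300)),cv2.resize(a["frame"],(400,300))]))
E
```

```text
[  5.3 -54.4 -22.5  -0.1   0.1   1.1] [-0.17  0.41  1.79  0.    0.93 -1.71] [543.81018479 -29.0602951  182.33902983] [ 3.14142634e+00 -2.22205969e-04  3.10536010e+00] [-0.13806617 -0.06095314 -1.26076447]
```

View pics/s2.png

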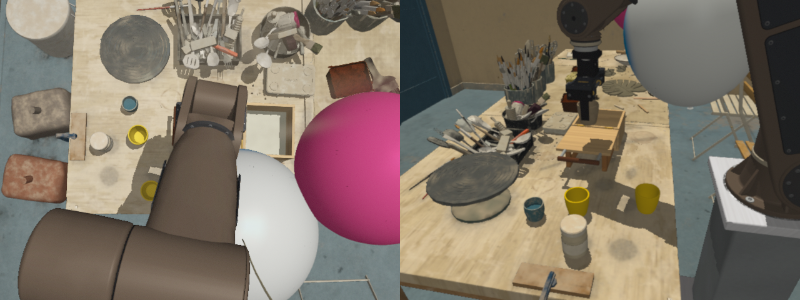

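The view shows the cup held over the lid side. The balloon hasn't shifted and the arm is alongside it. I'll go on in smaller steps and watch joint-1 torque.

jog_arm([
  {"turn": [0,0,0],"slide": [0,-20,0],"claw": 30},
  {"turn": [0,0,0],"slide": [0,-20,0],"claw": 30},
  {"turn": [0,0,0],"slide": [0,0,0],"claw": 30},
  {"turn": [0,0,0],"slide": [0,0,0],"claw": 30},
])

```text
t: 5.25
eef_pos: [544.0, -67.4, 182.2]
tcp_rot: [3.141, -0.0, 3.105]
ft_force: [0.1, -0.4, -1.4]
opening: 0.657
grip_force: 30.0
```

```bash
python3 - <<'E'
from h import *
s=state(); print(s["tau"].round(1),s["joints"].round(2),s["eef_pos"])
E
```

```text
[ -0.7 -54.2 -23.4  -0.1   0.1  -0. ] [-0.24  0.42  1.79  0.    0.94 -1.78] [544.00359857 -67.42634247 182.2236966 ]
```

jog_arm([
  {"turn": [0,0,0],"slide": [0,-40,0],"claw": 30},
  {"turn": [0,0,0],"slide": [0,-40,0],"claw": 30},
  {"turn": [0,0,0],"slide": [0,-40,0],"claw": 30},
  {"turn": [0,0,0],"slide": [1,-32,0],"claw": 30},
  {"turn": [0,0,0],"slide": [0,0,0],"claw": 30},
])

```text
t: 5.88
eef_pos: [545.1, -220.8, 182.0]
tcp_rot: [3.142, -0.0, 3.104]
ft_force: [-0.4, -0.2, -1.3]
opening: 0.656
grip_force: 30.0
```

```bash
python3 - <<'E'
from h import *
s=state(); print(s["tau"].round(1),s["joints"].round(2),s["eef_pos"])
w=read_camera("wrist"); t=read_camera("top"); print(look_for("slab_centre","wrist")[:2],look_for("damp_box","top")[:2],look_for("cup_centre","wrist")[:2])
cv2.imwrite("pics/w3.png",w["frame"])
E
```

```text
[ -2.1 -58.3 -25.2  -0.2   0.   -0.4] [-0.5   0.47  1.69  0.    0.98 -2.03] [ 545.10738695 -220.75838073  181.96819525]
[{'xy': [423.9, 197.0], 'conf': 0.69}] [{'xy': [345.5, 204.6], 'conf': 0.96}] [{'xy': [631.6, 55.3], 'conf': 0.6}, {'xy': [324.8, 292.5], 'conf': 0.59}]
```

View pics/w3.png

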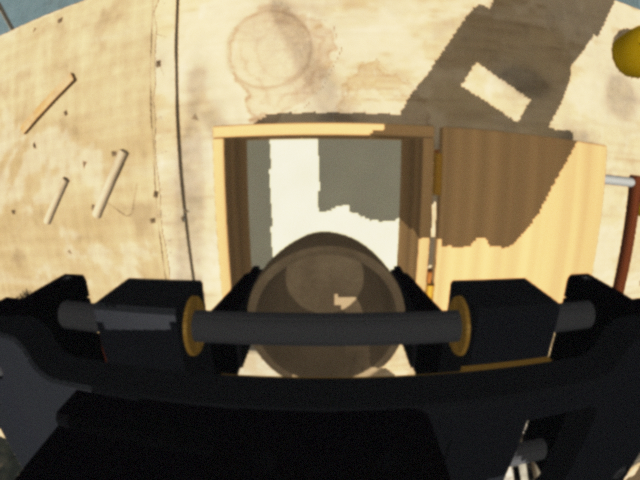

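The wrist view shows the cup (column 325) centred between the box walls at 215 and 432, with white slab below. I'll lower it.

jog_arm([
  {"turn": [0,0,0],"slide": [0,0,-35],"claw": 30},
  {"turn": [0,0,0],"slide": [0,0,-40],"claw": 30},
  {"turn": [0,0,0],"slide": [0,0,-35],"claw": 30},
  {"turn": [0,0,0],"slide": [0,0,-20],"claw": 30},
  {"turn": [0,0,0],"slide": [0,0,-6],"claw": 30},
])

```text
t: 6.75
eef_pos: [544.8, -218.6, 45.3]
tcp_rot: [3.141, -0.002, 3.107]
ft_force: [0.7, -0.7, -0.7]
opening: 0.656
grip_force: 30.0
```

jog_arm([
  {"turn": [0,0,0],"slide": [0,0,-3],"claw": 30},
  {"turn": [0,0,0],"slide": [0,0,-2],"claw": 30},
  {"turn": [0,0,0],"slide": [0,0,0],"claw": 30},
])

```text
t: 7.12
eef_pos: [545.3, -219.6, 41.8]
tcp_rot: [-3.141, 0.001, 3.106]
ft_force: [0.1, -0.2, -1.4]
opening: 0.655
grip_force: 30.0
```

jog_arm([
  {"turn": [0,0,0],"slide": [0,-1,-1],"claw": 30},
  {"turn": [0,0,0],"slide": [0,0,-1],"claw": 30},
  {"turn": [0,0,0],"slide": [0,0,0],"claw": 30},
])

```text
t: 7.5
eef_pos: [545.2, -220.7, 39.5]
tcp_rot: [-3.141, 0.001, 3.105]
ft_force: [-0.1, -0.9, 2.0]
opening: 0.656
grip_force: 30.0
```

Contact felt (−1.4 to +2 N), so I'll release gently and rise.

jog_arm([
  {"turn": [0,0,0],"slide": [0,0,0],"claw": 68},
  {"turn": [0,0,0],"slide": [0,0,0],"claw": 75},
  {"turn": [0,0,0],"slide": [0,0,0],"claw": 85},
  {"turn": [0,0,0],"slide": [0,0,0],"claw": 85},
  {"turn": [0,0,0],"slide": [0,0,10],"claw": 85},
])

```text
t: 8.12
eef_pos: [544.7, -220.4, 49.0]
tcp_rot: [3.141, -0.001, 3.105]
ft_force: [-0.9, 0.0, 0.1]
opening: 0.847
grip_force: 0.0
```

jog_arm([
  {"turn": [0,0,0],"slide": [0,0,25],"claw": 85},
  {"turn": [0,0,0],"slide": [0,0,40],"claw": 85},
  {"turn": [0,0,0],"slide": [0,0,50],"claw": 85},
  {"turn": [0,0,0],"slide": [0,20,30],"claw": 60},
  {"turn": [0,0,0],"slide": [0,40,0],"claw": 30},
])

```text
t: 8.75
eef_pos: [545.9, -161.1, 197.4]
tcp_rot: [-3.14, 0.005, 3.104]
ft_force: [0.4, 1.1, -0.1]
opening: 0.695
grip_force: 0.0
```

jog_arm([
  {"turn": [0,0,0],"slide": [2,45,0],"claw": 30},
  {"turn": [0,0,0],"slide": [2,50,0],"claw": 30},
  {"turn": [0,0,0],"slide": [3,50,0],"claw": 30},
  {"turn": [0,0,0],"slide": [3,50,0],"claw": 30},
  {"turn": [0,0,0],"slide": [0,35,0],"claw": 30},
])

```text
t: 9.38
eef_pos: [554.9, 71.5, 195.0]
tcp_rot: [3.141, 0.001, 3.107]
ft_force: [-0.1, 0.2, -0.3]
opening: 0.305
grip_force: 0.0
```

```bash
python3 - <<'E'
from h import *
s=state(); print(s["tau"].round(1),s["joints"].round(2),s["eef_pos"],s["opening"])
w=read_camera("wrist");t=read_camera("top"); print(look_for("lid_bar","wrist")[:2],look_for("cup_centre","top")[:4])
cv2.imwrite("pics/w4.png",np.hstack([cv2.resize(w["frame"],(400,300)),cv2.resize(t["frame"][150:330,300:540],(400,300))]))
E
```

```text
[ -3.  -55.1 -23.1   0.    0.1  -0.6] [ 0.01  0.42  1.75  0.    0.98 -1.53] [554.91899957  71.45975216 195.04367533] 0.3046994621643936
[{'xy': [180.3, 210.2], 'conf': 0.87}, {'xy': [481.5, 281.4], 'conf': 0.32}] [{'xy': [427.1, 207.0], 'conf': 0.77}]
```

View pics/w4.png

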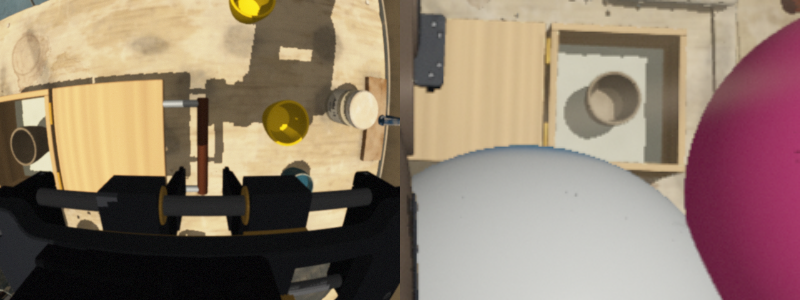

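The cup stands upright on the slab. The bar (wrist half-scale column 202) lies midway between the fingers (183 and 231). I'll descend on the bar.

jog_arm([
  {"turn": [0,0,0],"slide": [0,0,-40],"claw": 30},
  {"turn": [0,0,0],"slide": [0,0,-40],"claw": 30},
  {"turn": [0,0,0],"slide": [0,0,-35],"claw": 30},
  {"turn": [0,0,0],"slide": [0,0,-14],"claw": 30},
  {"turn": [0,0,0],"slide": [0,0,0],"claw": 30},
])

```text
t: 10.2
eef_pos: [555.1, 68.7, 65.2]
tcp_rot: [3.142, -0.001, 3.105]
ft_force: [0.3, 0.5, 0.0]
opening: 0.304
grip_force: 0.0
```

jog_arm([
  {"turn": [0,0,0],"slide": [0,0,0],"claw": 12},
  {"turn": [0,0,0],"slide": [0,0,0],"claw": 5},
  {"turn": [0,0,0],"slide": [0,0,0],"claw": 5},
  {"turn": [0,0,0],"slide": [0,0,0],"claw": 5},
])

```text
t: 10.7
eef_pos: [555.6, 69.6, 66.3]
tcp_rot: [3.141, 0.002, 3.106]
ft_force: [-1.3, 1.1, 7.9]
opening: 0.137
grip_force: 30.0
```

```bash
python3 - <<'E'
import numpy as np
ph=[-1.4,2.5]+list(np.arange(10,155,8))+[160,165,169,172.5,175,177]
ph=np.radians(ph); P=np.c_[210*np.cos(ph)*.0349,210*np.cos(ph)*.9994,210*np.sin(ph)]
P=np.round((P-P[0])*2)/2
for i in range(1,len(P)): print(i,np.degrees(ph[i]).round(1),(P[i]-P[i-1]).tolist(),P[i].tolist())
E
```

```text
1 2.5 [-0.0, -0.0, 14.5] [-0.0, -0.0, 14.5]
2 10.0 [0.0, -3.0, 27.0] [-0.0, -3.0, 41.5]
3 18.0 [-0.5, -7.0, 28.5] [-0.5, -10.0, 70.0]
4 26.0 [0.0, -11.0, 27.0] [-0.5, -21.0, 97.0]
5 34.0 [-1.0, -15.0, 25.5] [-1.5, -36.0, 122.5]
6 42.0 [-0.5, -18.0, 23.0] [-2.0, -54.0, 145.5]
7 50.0 [-0.5, -21.0, 20.5] [-2.5, -75.0, 166.0]
8 58.0 [-1.0, -23.5, 17.0] [-3.5, -98.5, 183.0]
9 66.0 [-1.0, -26.0, 14.0] [-4.5, -124.5, 197.0]
10 74.0 [-1.0, -27.5, 10.0] [-5.5, -152.0, 207.0]
11 82.0 [-1.0, -28.5, 6.0] [-6.5, -180.5, 213.0]
12 90.0 [-1.0, -29.5, 2.0] [-7.5, -210.0, 215.0]
13 98.0 [-1.0, -29.0, -2.0] [-8.5, -239.0, 213.0]
14 106.0 [-1.0, -28.5, -6.0] [-9.5, -267.5, 207.0]
15 114.0 [-1.0, -27.5, -10.0] [-10.5, -295.0, 197.0]
16 122.0 [-0.5, -26.0, -14.0] [-11.0, -321.0, 183.0]
17 130.0 [-1.0, -23.5, -17.0] [-12.0, -344.5, 166.0]
18 138.0 [-1.0, -21.5, -20.5] [-13.0, -366.0, 145.5]
19 146.0 [-0.5, -18.0, -23.0] [-13.5, -384.0, 122.5]
20 154.0 [-0.5, -14.5, -25.5] [-14.0, -398.5, 97.0]
21 160.0 [0.0, -8.5, -20.0] [-14.0, -407.0, 77.0]
22 165.0 [-0.5, -5.5, -17.5] [-14.5, -412.5, 59.5]
23 169.0 [0.0, -3.5, -14.5] [-14.5, -416.0, 45.0]
24 172.5 [0.0, -2.0, -12.5] [-14.5, -418.0, 32.5]
25 175.0 [0.0, -1.0, -9.0] [-14.5, -419.0, 23.5]
26 177.0 [0.0, -0.5, -7.5] [-14.5, -419.5, 16.0]
```

jog_arm([
  {"turn": [0,0,0],"slide": [0,0,14.5],"claw": 5},
  {"turn": [0,0,0],"slide": [0,-3,27],"claw": 5},
  {"turn": [0,0,0],"slide": [-0.5,-7,28.5],"claw": 5},
  {"turn": [0,0,0],"slide": [0,-11,27],"claw": 5},
  {"turn": [0,0,0],"slide": [-1,-15,25.5],"claw": 5},
])

```text
t: 11.32
eef_pos: [554.2, 35.6, 190.4]
tcp_rot: [3.137, 0.003, 3.105]
ft_force: [4.8, 14.5, 5.8]
opening: 0.141
grip_force: 30.0
```

jog_arm([
  {"turn": [0,0,0],"slide": [-0.5,-17,24],"claw": 5},
  {"turn": [0,0,0],"slide": [-0.5,-20.5,21],"claw": 5},
  {"turn": [0,0,0],"slide": [-1,-23.5,17],"claw": 5},
  {"turn": [0,0,0],"slide": [-1,-26,14],"claw": 5},
  {"turn": [0,0,0],"slide": [-1,-27.5,10],"claw": 5},
])

```text
t: 11.95
eef_pos: [549.3, -80.5, 276.9]
tcp_rot: [3.14, 0.003, 3.106]
ft_force: [0.9, 3.9, 4.6]
opening: 0.138
grip_force: 30.0
```

```bash
python3 - <<'E'
from h import *
s=state(); print(s["tau"].round(1),s["ft_force"],s["eef_pos"])
E
```

```text
[  1.2 -48.5 -25.1  -1.2  -0.5   0.6] [0.90227909 3.88947255 4.56625622] [549.31143295 -80.50924047 276.90494138]
```

jog_arm([
  {"turn": [0,0,0],"slide": [-1,-28.5,7],"claw": 5},
  {"turn": [0,0,0],"slide": [-1,-29.5,2],"claw": 5},
  {"turn": [0,0,0],"slide": [-1,-29,-2],"claw": 5},
  {"turn": [0,0,0],"slide": [-1,-28.5,-6],"claw": 5},
  {"turn": [0,0,0],"slide": [-1,-27.5,-10],"claw": 5},
])

```text
t: 12.58
eef_pos: [543.4, -224.7, 265.9]
tcp_rot: [3.141, -0.001, 3.105]
ft_force: [-1.6, 2.0, 0.8]
opening: 0.139
grip_force: 30.0
```

jog_arm([
  {"turn": [0,0,0],"slide": [-0.5,-26,-14],"claw": 5},
  {"turn": [0,0,0],"slide": [-1,-23.5,-17],"claw": 5},
  {"turn": [0,0,0],"slide": [-1,-21.5,-20.5],"claw": 5},
  {"turn": [0,0,0],"slide": [-0.5,-18,-23],"claw": 5},
  {"turn": [0,0,0],"slide": [-0.5,-14.5,-25.5],"claw": 5},
])

```text
t: 13.2
eef_pos: [539.6, -328.4, 164.8]
tcp_rot: [3.141, -0.002, 3.105]
ft_force: [-4.7, 0.4, 1.1]
opening: 0.138
grip_force: 30.0
```

jog_arm([
  {"turn": [0,0,0],"slide": [0,-8.5,-20],"claw": 5},
  {"turn": [0,0,0],"slide": [-0.5,-5.5,-17.5],"claw": 5},
  {"turn": [0,0,0],"slide": [0,-3.5,-14.5],"claw": 5},
  {"turn": [0,0,0],"slide": [0,-2,-12.5],"claw": 5},
  {"turn": [0,0,0],"slide": [0,-1,-9],"claw": 5},
])

```text
t: 13.82
eef_pos: [538.9, -349.0, 91.2]
tcp_rot: [-3.141, -0.003, 3.105]
ft_force: [-8.0, -6.6, 1.2]
opening: 0.138
grip_force: 30.0
```

jog_arm([
  {"turn": [0,0,0],"slide": [0.5,0.5,-4],"claw": 5},
  {"turn": [0,0,0],"slide": [0,0,-3],"claw": 5},
  {"turn": [0,0,0],"slide": [0,0,-3],"claw": 5},
  {"turn": [0,0,0],"slide": [0,0,-2],"claw": 5},
  {"turn": [0,0,0],"slide": [0,0,0],"claw": 5},
])

```text
t: 14.45
eef_pos: [539.0, -349.8, 79.7]
tcp_rot: [-3.139, -0.003, 3.105]
ft_force: [-13.0, -13.6, 0.4]
opening: 0.139
grip_force: 30.0
```

jog_arm([
  {"turn": [0,0,0],"slide": [0.5,0.5,-1],"claw": 5},
  {"turn": [0,0,0],"slide": [0,0,-1],"claw": 5},
  {"turn": [0,0,0],"slide": [0,0,0],"claw": 5},
  {"turn": [0,0,0],"slide": [0,0,0],"claw": 5},
])

```text
t: 14.95
eef_pos: [539.1, -349.8, 77.8]
tcp_rot: [-3.139, -0.003, 3.105]
ft_force: [-15.7, -17.8, 0.1]
opening: 0.141
grip_force: 30.0
```

jog_arm([
  {"turn": [0,0,0],"slide": [-1,-1,0],"claw": 5},
  {"turn": [0,0,0],"slide": [-1,-1,-1],"claw": 5},
  {"turn": [0,0,0],"slide": [0,0,0],"claw": 5},
  {"turn": [0,0,0],"slide": [0,0,-1],"claw": 5},
  {"turn": [0,0,0],"slide": [0,0,0],"claw": 5},
])

```text
t: 15.58
eef_pos: [538.9, -350.0, 75.7]
tcp_rot: [-3.141, -0.001, 3.105]
ft_force: [-4.9, -7.7, 0.6]
opening: 0.14
grip_force: 30.0
```

jog_arm([
  {"turn": [0,0,0],"slide": [-0.5,-0.5,-1],"claw": 5},
  {"turn": [0,0,0],"slide": [0,0,0],"claw": 5},
  {"turn": [0,0,0],"slide": [0,0,-1],"claw": 5},
  {"turn": [0,0,0],"slide": [0,0,0],"claw": 5},
])

```text
t: 16.08
eef_pos: [538.9, -350.1, 74.2]
tcp_rot: [-3.141, 0.0, 3.106]
ft_force: [-4.8, -3.4, 6.5]
opening: 0.139
grip_force: 30.0
```

```bash
python3 - <<'E'
from h import *
s=read_camera("side"); t=read_camera("top"); print(state()["ft_force"],state()["eef_pos"])
f=s["frame"][150:300,220:420]
cv2.imwrite("pics/s5.png",np.hstack([cv2.resize(f,(400,300),interpolation=cv2.INTER_CUBIC),cv2.resize(t["frame"][150:330,300:540],(400,300))]))
E
```

```text
[-4.44797426 -4.2591018   5.95160294] [ 538.87037479 -350.06065943   74.21142618]
```

View pics/s5.png

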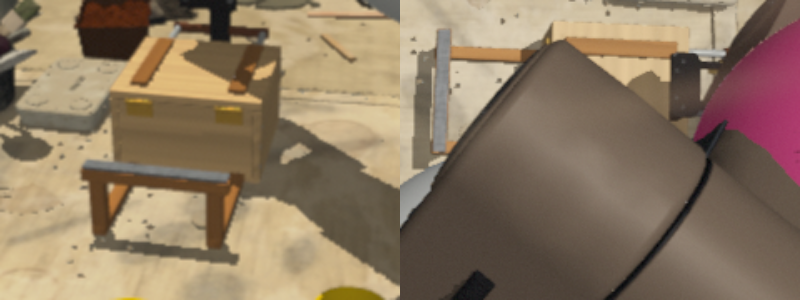

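The lid lies flat on the rim, and the upward force (6 N) shows it is seated. I'll release and rise.

jog_arm([
  {"turn": [0,0,0],"slide": [0,0,0],"claw": 20},
  {"turn": [0,0,0],"slide": [0,0,0],"claw": 32},
  {"turn": [0,0,0],"slide": [0,0,0],"claw": 32},
  {"turn": [0,0,0],"slide": [0,0,0],"claw": 32},
  {"turn": [0,0,0],"slide": [0,0,15],"claw": 32},
])

```text
t: 16.8
eef_pos: [538.7, -349.2, 87.8]
tcp_rot: [3.14, -0.002, 3.106]
ft_force: [-0.5, -1.2, 0.1]
opening: 0.321
grip_force: 0.0
```

jog_arm([
  {"turn": [0,0,0],"slide": [0,0,35],"claw": 32},
  {"turn": [0,0,0],"slide": [0,0,40],"claw": 32},
  {"turn": [0,0,0],"slide": [0,0,40],"claw": 32},
  {"turn": [0,0,0],"slide": [0,0,10],"claw": 32},
  {"turn": [0,0,0],"slide": [0,0,0],"claw": 32},
])

```text
t: 17.42
eef_pos: [539.0, -349.5, 213.8]
tcp_rot: [-3.141, 0.001, 3.106]
ft_force: [0.5, 0.1, -0.8]
opening: 0.321
grip_force: 0.0
```

```bash
python3 - <<'E'
from h import *
s=read_camera("side"); w=read_camera("wrist"); print(state()["ft_force"],state()["eef_pos"],state()["opening"])
cv2.imwrite("pics/s6.png",np.hstack([cv2.resize(s["frame"],(400,300)),cv2.resize(w["frame"],(400,300))]))
E
```

```text
[0.50070452 0.28632003 0.17303168] [ 538.6659319  -349.24174618  212.09650559] 0.3212127311248047
```

View pics/s6.png

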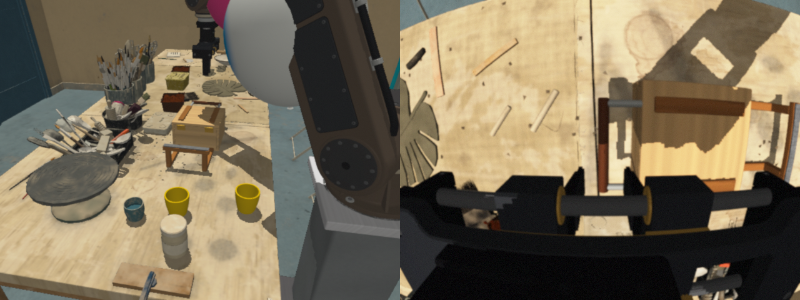

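The lid is shut, and the blue cup (side view, half-scale 134,208) and jar (174,240) are standing where they were. The gripper is clear, so I'll hand in.

```bash
python3 -c "
from cell import *
print(job_done())"
```

```text
the job is handed in; nothing more can be done
None
```

The brown cup is standing upright on the slab in the damp box, the lid was let down gently until fully shut, the blue cup and jar were left where they stood, and the job was handed in at about 17.5 s.

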